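# Load an open slider melt and hold the contact-grill lid at hover

### The arm

A 6-joint arm with a two-finger parallel gripper is mounted at the origin on a cart in front of the work surface, level with it; the furniture and walls round the work are solid. World frame = base frame: x ahead of the robot, y to its left, z up, the work surface at z = 0. Lengths are in m, angles in rad, forces in N, time in s.
With the tool pointing down it reaches from about 0.35 to 0.975 m from the base axis. Payload 7.1 kg.
Tool frame: the origin (TCP) lies midway between the tips of the shut fingers; the grasp point (between the pads) lies 19 mm behind it; z points along the fingers, y is the line along which they close (so a half turn about z gives the same grasp; the last joint's range is limited). The gripper opens to 88 mm and grips with 3 to 60 N. Pads are 20 mm wide; open, the fingers measure 115 mm over their backs; the gripper's body (75 mm by 178 mm) begins 61 mm behind the grasp point.
Start: joints at [-1.285, 0.423, 1.63, -0, 1.089, -0.019], TCP at [0.188, -0.596, 0.223] pointing down, gripper open.
Joint ranges: [-3, 3], [-0.9, 2.11], [0.09, 2.58], [-1.31, 4.45], [0.11, 2.69], [-2.54, 2.54]. Speed limits (rad/s): [2.39, 2.39, 3.01, 3.14, 3.14, 3.14].

### API

Orientations are given as a unit quaternion [w, x, y, z].
In Python, from station import move_pose, movel, movej, command_gripper, wait, inverse_kinematics, read_camera, camera_info, MotionError, job_done, get_time, get_joint_pos, get_qvel, get_effort, get_tcp_pos, get_ee_rot, get_ft_force, get_ft_torque, get_grip_width, get_finger_force gives the robot as it stands. Calls block until the motion is done:
- move_pose(position, orientation): joint-space move of the TCP to a pose.
- movel(position, frame=None, v=0.15, until_force=None): straight line of the TCP; frame=None keeps the orientation; v is the mean speed in m/s. With until_force (N) it stops when the force on the tool has changed by that much, and returns True; else False.
- movej(angles): joint-space move.
- command_gripper(opening): opening from 0.0 (shut) to 1.0 (fully open); the grip force is fixed at half the most; returns when the fingers have stopped.
- wait(seconds).
- inverse_kinematics(position, orientation): joint angles nearest the present ones, or None.
- read_camera(name): name is "scene" or "top"; returns the picture (420x560x3 uint8, red, green, blue); there is no depth.
- camera_info(name): a dict with "intrinsics" (3x3 intrinsics, pixels), "T" (4x4, takes a point from camera to world coordinates). Camera axes: x right, y up, looking along -z (the intrinsics and any distortion apply to the point x, -y, -z); pixel columns grow to the right and rows downward; lengths in m; the calibration is good to about 2 mm. A picture is of the moment at which its call begins. camera_info takes no time and is no camera call.
A pose or a line that the arm cannot do raises MotionError and nothing moves.
- job_done(): hands the job in; it is judged then, once.
Readings, each from a call of its own:
- get_time(): time.
- get_joint_pos(): joint angles.
- get_qvel(): joint speeds.
- get_effort(): joint torques, N m.
- get_tcp_pos(): TCP position.
- get_ee_rot(): TCP orientation.
- get_ft_force(): force on the tool from outside, world axes, zero at the start.
- get_ft_torque(): the same for the moment, N m.
- get_grip_width(): opening from 0.0 (shut) to 1.0 (fully open).
- get_finger_force(): force on a finger pad.
Only numpy, scipy, OpenCV 4.12 (cv2) and the standard library are available. Lean on these libraries where they do the work, as an engineer would, in place of code of your own. Each camera call takes 0.05 s, during which the arm holds its last target. There are 200 camera calls.

### The job

The contact grill is cold and its lid is parked open with half a slider bun on the lower plate: lay the meat patty centred on the bun and the cheese round centred on the patty. Then take the lid by its handle, bring it down until it stands 45 degrees open and keep holding it there in your fingers, still and clear of the cheese, while I set the hover stop: finish holding it, since it falls shut if let go. Never let the lid touch the food or come down further than about 30 degrees open, and leave the pepper mill and the two jars where they are.

Things in the scene. Friction and masses are not known exactly. Their poses are not given: they have to be found in the camera images.
- grill: compact contact grill, 190 deep x 238 wide, black ribbed plates in a brushed steel case, fixed to the worktop; origin on the worktop under the middle of its base, x axis to its back (hinge side), y to its left as seen from its front, z up; front dial on the -x face
- plate_center (a point): middle of the flat top of the lower grill plate (150 deep along the grill's x, 195 wide), 68 mm above the worktop; axes as the grill's
- lid_hinge (a point): middle of the lid's hinge axis, 90 mm behind the grill's origin and 72 mm above the worktop; the hinge axis runs along its y axis (= the grill's y); fixed
- grill_lid (a joint): lid angle in rad: 0 shut, growing as the lid's front rises and swings back; 0.785 is 45 degrees open; stop at 1.75, where it starts leaning back at rest. No spring and little friction: from above about 1.35 rad it falls back to the stop, below that it falls shut. Lid about 0.6 kg, needing some 1.5 to 3 N at the handle to hold at 45 degrees
- lid_handle (a point): middle of the lid's handle: black round bar, 18 diameter, 152 long, parallel to the hinge, on two steel arms 66 mm either side of its middle; in the lid's frame 210 mm from the hinge axis and 20 mm to the outer side, turning with the lid; 31 mm free between bar and lid edge. Lid 44 thick, cooking face level with the hinge axis. Axes: y along the bar, x to the hinge along the lid, z out of its outer face
- bun_center (a point): centre, half-way up, of half a slider bun, flat side up: disc of 64 diameter x 18 high, brown crust and pale crumb, lying loose on the lower plate, 35 g
- patty_center (a point): centre, half-way up, of the cooked patty: dark brown disc of 60 diameter x 16 high, about 60 g, flat on the chopping board (either end)
- cheese_center (a point): centre, half-way up, of the cheese round: cream-white disc of 54 diameter x 12 high, about 40 g, flat on the chopping board (the other end)
- board: wooden chopping board, 240 x 340 x 22 high, fixed; origin under its middle, y axis along its length
- bun: the bun half itself, origin in the middle of its underside
- patty: the patty itself, origin in the middle of its underside
- cheese: the cheese round itself, origin in the middle of its underside
- pepper_mill: grey and clear pepper mill, 44 diameter x 90 high, standing behind the work; origin under its middle; leave alone
- relish_jar: jar with white cap and red contents, 64 diameter x 87 high; origin under its middle; leave alone
- herb_jar: spice jar with red cap and green label, 45 diameter x 106 high, to the left of the grill; origin under its middle; leave alone
There are look-alikes about, which are no part of the job. There is more than one size of the bun; the job needs the smallest. Of the things that look like the cheese, the smaller one is meant.

How it is judged:
On the way, in this order (a step that is already met when the one before it is completed fails the run):
1. the patty lies centred on the bun, let go (z of bun_center in the frame of plate_center between 0.005 and 0.013 m and horizontal distance between bun_center and plate_center below 0.06 m and angle between each of bun_center, patty_center's own z axis and vertical below 0.12 rad and horizontal distance between patty_center and bun_center below 0.012 m and z of patty_center in the frame of bun_center between 0.013 and 0.021 m and contact force between the fingers and patty below 0.1 N and linear speed of patty below 0.02 m/s), for 0.2 s.
2. the cheese lies centred on the patty, let go (z of bun_center in the frame of plate_center between 0.005 and 0.013 m and horizontal distance between bun_center and plate_center below 0.06 m and angle between each of bun_center, patty_center, cheese_center's own z axis and vertical below 0.12 rad and horizontal distance between patty_center and bun_center below 0.012 m and z of patty_center in the frame of bun_center between 0.013 and 0.021 m and horizontal distance between cheese_center and patty_center below 0.012 m and z of cheese_center in the frame of patty_center between 0.01 and 0.018 m and contact force between the fingers and cheese below 0.1 N and linear speed of cheese below 0.02 m/s), for 0.2 s.
3. the lid is held in the fingers at 45 degrees (value of joint grill_lid between 0.68 and 0.89 rad and contact force between the fingers and grill_lid above 0.5 N), for 0.3 s.
At the end, for the whole second after the job is handed in: the fingers hold the lid (more than 0.5 N) still at 45 degrees, give or take 6; the lid touches no food; bun flat on the lower plate within 60 mm of its middle, patty within 12 mm of the bun's centre and cheese within 12 mm of the patty's, all flat and at rest (all of step 3 and velocity of joint grill_lid between -0.05 and 0.05 rad/s and not (contact force between grill_lid and bun above 0.05 N or contact force between grill_lid and patty above 0.05 N or contact force between grill_lid and cheese above 0.05 N) and z of bun_center in the frame of plate_center between 0.005 and 0.013 m and horizontal distance between bun_center and plate_center below 0.06 m and angle between each of bun_center, patty_center, cheese_center's own z axis and vertical below 0.12 rad and horizontal distance between patty_center and bun_center below 0.012 m and z of patty_center in the frame of bun_center between 0.013 and 0.021 m and horizontal distance between cheese_center and patty_center below 0.012 m and z of cheese_center in the frame of patty_center between 0.01 and 0.018 m and linear speed of each of bun, patty, cheese below 0.02 m/s); the arm keeps its last pose, push and grip.
It fails at once if the lid touched the food (contact force between grill_lid and bun above 0.2 N or contact force between grill_lid and patty above 0.2 N or contact force between grill_lid and cheese above 0.2 N).
It fails at once if the lid came down below 30 degrees open (fell shut) (value of joint grill_lid below 0.5 rad).
It fails at once if a bystander was pushed or knocked over (distance of any of pepper_mill, relish_jar, herb_jar from where it was at the start of the episode above 0.02 m or angle between any of pepper_mill, relish_jar, herb_jar's own z axis and vertical above 0.3 rad).
It also fails if it takes over 67 s, if anything falls off the work surface, if the arm or the gripper's body presses on something with over 40 N, if the wrist force passes 120 N, or if a joint passes its speed limit or range.

## Working session

There is one attempt and no reset: what is moved stays moved. The work goes in short steps, each a Python script; the robot and the scene stay as the last script left them, time stands still between calls to the robot, and variables do not carry over. Pictures are saved under pics/ and viewed, at most 10 in all, crops included, and the job is handed in when it is done.

```bash
mkdir -p pics; python3 - <<'E'
from station import *
import cv2,numpy as np
for n in("scene","top"):
    im=read_camera(n); cv2.imwrite(f"pics/{n}0.png",cv2.resize(im[...,::-1],(800,600),interpolation=cv2.INTER_CUBIC))
    c=camera_info(n); print(n,{k:(np.round(v,4).tolist() if hasattr(v,'__len__') and not isinstance(v,str) else v) for k,v in c.items()})
print(get_time(),get_ee_rot(),get_grip_width())
E
```

```text
scene {'intrinsics': [[510.5971, 0.0, 272.136], [0.0, 510.5971, 206.0841], [0.0, 0.0, 1.0]], 'T': [[0.5414, 0.4082, -0.735, -0.6853], [-0.8405, 0.2861, -0.4602, -0.7588], [0.0225, 0.8669, 0.498, 0.9424], [0.0, 0.0, 0.0, 1.0]]}
top {'intrinsics': [[525.7354, 0.0, 276.5943], [0.0, 525.7354, 203.1764], [0.0, 0.0, 1.0]], 'T': [[0.0182, 0.9926, -0.12, 0.4113], [-0.9998, 0.0186, 0.0023, 0.0473], [0.0045, 0.12, 0.9928, 1.4728], [0.0, 0.0, 0.0, 1.0]]}
0.1 [-6.60035431e-04  9.88406564e-01  1.51828919e-01 -9.15721343e-05] 0.9993373239918846
```

View pics/scene0.png

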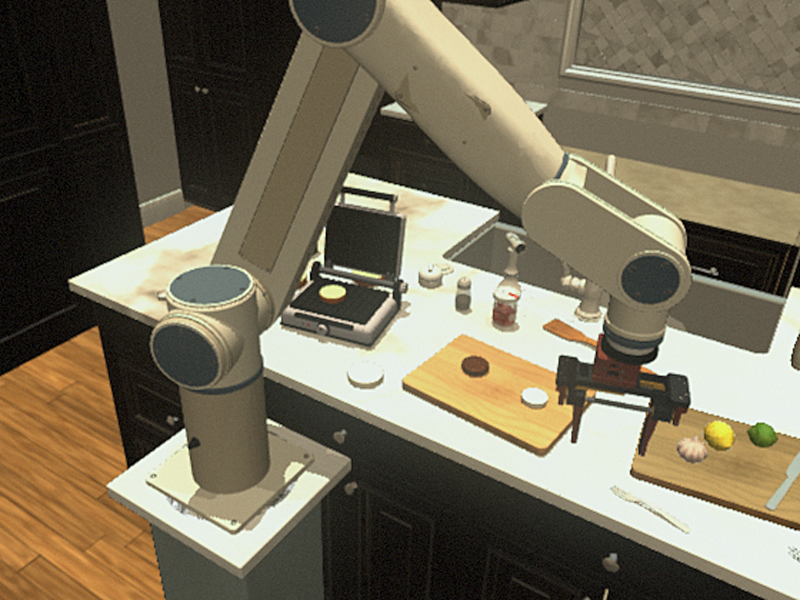

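View pics/top0.png

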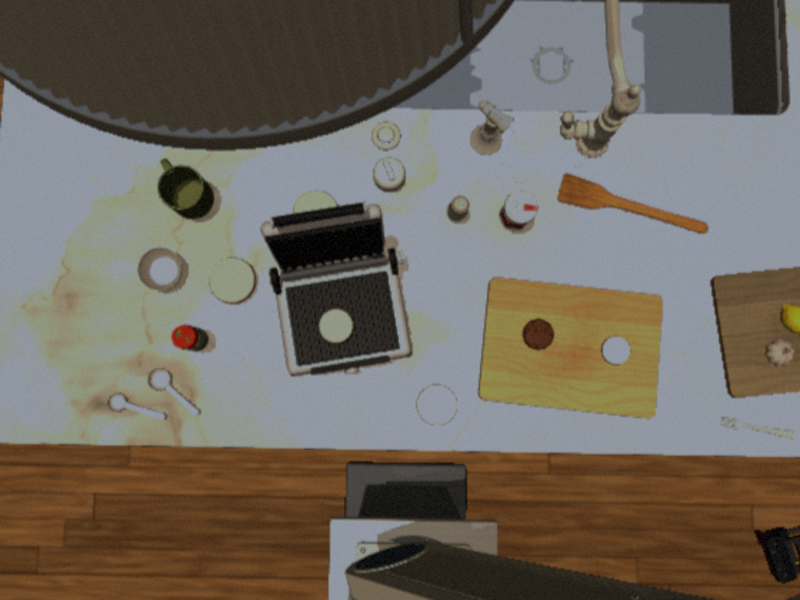

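Scene: grill with its lid open on the left, jars and mill behind. Top (800-wide pixels): bun at (336,326), patty (538,334), cheese (616,350), grill front edge from (290,373) to (410,352), handle about (320,213). I'll enlarge the parts that matter.

```bash
cat > h.py <<'E'
from station import *
import cv2,numpy as np
from scipy.spatial.transform import Rotation as R
def ray(n,u,v,z):
    c=camera_info(n);K=c["intrinsics"];T=np.array(c["T"])
    d=np.linalg.inv(K)@[u,v,1]; d=T[:3,:3]@(d*[1,-1,-1]); o=T[:3,3]
    return o+d*(z-o[2])/d[2]
def proj(n,P):
    c=camera_info(n);K=np.array(c["intrinsics"]);T=np.array(c["T"])
    p=(np.atleast_2d(P)-T[:3,3])@T[:3,:3]*[1,-1,-1]; q=p@K.T; return q[:,:2]/q[:,2:]
E
python3 - <<'E'
from h import *
im=read_camera("top")
a=im[135:270,180:300]; b=im[190:295,330:470]
cv2.imwrite("pics/cg.png",cv2.resize(a[...,::-1],None,fx=4.4,fy=4.4,interpolation=cv2.INTER_CUBIC))
s=1/1.4286
hsv=cv2.cvtColor(im,cv2.COLOR_RGB2HSV).astype(int); g=im.astype(int)
for n,(u,v),z,r in(("bun",(336,326),.086,18),("patty",(538,334),.038,18),("cheese",(616,350),.034,18)):
    u*=s;v*=s;u0,v0=int(u),int(v)
    w=g[v0-r:v0+r,u0-r:u0+r]
    f=w.sum(2)
    m=(f>300) if n=="bun" else (f<200) if n=="patty" else (hsv[v0-r:v0+r,u0-r:u0+r,1]<70)
    k,lab,st,ce=cv2.connectedComponentsWithStats(m.astype(np.uint8)); l=lab[r,r]; c=ce[l]+[u0-r,v0-r]
    print(n,c,st[l],"diam px",2*np.sqrt(st[l][4]/np.pi),ray("top",*c,z).round(4))
for nm,(u,v),z in(("herb",(185,337),.106),("relish",(520,208),.087),("mill",(459,205),.09)): print(nm,ray("top",u*s,v*s,z).round(3))
E
```

```text
bun [234.70883055 227.67303103] [  7   7  23  23 419] diam px 23.09734550211416 [0.5117 0.1536 0.086 ]
patty [376.33604336 233.52303523] [  8   8  22  22 369] diam px 21.675455981530703 [ 0.5063 -0.23    0.038 ]
cheese [430.81350482 244.61093248] [  8   9  20  20 311] diam px 19.899183360445615 [ 0.479  -0.3796  0.034 ]
herb [0.484 0.424 0.106]
relish [ 0.739 -0.188  0.087]
mill [ 0.742 -0.073  0.09 ]
```

View pics/cg.png

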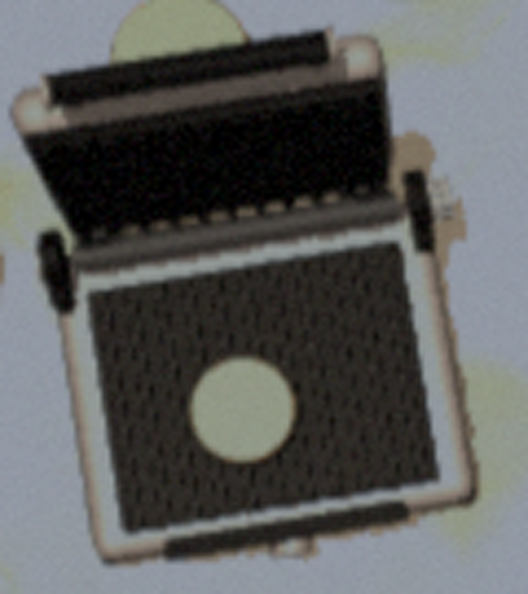

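Crop: plate corners at (90,293), (402,245), (438,480), (125,530), the bun on the plate right of its middle line, and the handle bar from about (48,90) to (330,45). I'll fit the grill pose and check it against the handle in both views.

```bash
cat >> h.py <<'E'
def lidpt(q,r=.21,n=.02,y=0):   # grill-frame point of lid
    return np.array([.09-r*np.cos(q)+n*np.sin(q), y, .072+r*np.sin(q)+n*np.cos(q)])
E
python3 - <<'E'
from h import *
px=np.array([(90,293),(402,245),(438,480),(125,530)])/4.4+[180-.4,135-.4]
W=np.array([ray("top",*p,.068) for p in px])
M=np.array([(.075,.0975),(.075,-.0975),(-.075,-.0975),(-.075,.0975)])
c=W[:,:2].mean(0); d=W[:,:2]-c
yaw=np.arctan2((M[:,0]*d[:,1]-M[:,1]*d[:,0]).sum(),(M*d).sum())
Rz=R.from_euler('z',yaw).as_matrix(); res=d-(M@Rz[:2,:2].T)
print("c",c.round(4),"yaw",yaw,"res mm",(res*1e3).round(1).tolist())
G=lambda p:Rz@p+[c[0],c[1],0]
for q in(1.70,1.75,1.8):
  P=np.array([G(lidpt(q,y=s)) for s in(.076,-.076)])
  print(q,"top crop px",((proj("top",P)-[179.6,134.6])*4.4).round(0).tolist(),"scene800",(proj("scene",P)*1.4286).round(0).tolist(),P.mean(0).round(4))
print("bun in grill",(Rz.T@([.5117,.1536,.086]-np.r_[c,0])).round(4))
im=read_camera("scene")[115:250,190:300].copy()
cv2.imwrite("pics/sg.png",cv2.resize(im[...,::-1],None,fx=4.4,fy=4.4,interpolation=cv2.INTER_CUBIC))
P=[G(lidpt(1.75,y=s)) for s in(.076,-.076)]+[G(np.array([*m,.068])) for m in M]+[[.5117,.1536,.086]]
print("scene crop px",((proj("scene",P)-[189.6,114.6])*4.4).round(0).tolist())
# IK feasibility
def foodR(s): return (R.from_euler('z',yaw+(np.pi if s else 0))*R.from_euler('x',np.pi))
def lidR(q,s):
  out=Rz@[-np.cos(q),0,np.sin(q)]; nrm=Rz@[np.sin(q),0,np.cos(q)]
  z=-out; y=nrm*(1 if s else -1); x=np.cross(y,z); return R.from_matrix(np.c_[x,y,z])
qt=lambda r:r.as_quat()[[3,0,1,2]]
for s in(0,1):
  print("food",s,[None if (k:=inverse_kinematics(p,qt(foodR(s)))) is None else np.round(k,2).tolist() for p in([.506,-.23,.1],[.479,-.38,.1],[.512,.154,.1])])
  for q in(1.75,1.4,1.1,.785):
    r=lidR(q,s); h=G(lidpt(q))
    for off in(0,-.1): 
      k=inverse_kinematics(h+r.as_matrix()[:,2]*(.019+off),qt(r)); print(s,q,off,None if k is None else np.round(k,2))
E
```

```text
c [0.5274 0.1423] yaw 0.17498767137138058 res mm [[-1.7, -1.2], [-2.4, 0.6], [1.9, 2.1], [2.2, -1.4]]
1.7 top crop px [[56.0, 118.0], [342.0, 74.0]] scene800 [[334.0, 190.0], [392.0, 200.0]] [0.6622 0.1662 0.2777]
1.75 top crop px [[54.0, 101.0], [339.0, 57.0]] scene800 [[336.0, 189.0], [393.0, 200.0]] [0.6723 0.1679 0.2751]
1.8 top crop px [[52.0, 83.0], [337.0, 40.0]] scene800 [[338.0, 189.0], [395.0, 200.0]] [0.6822 0.1697 0.272 ]
bun in grill [-0.0135  0.0138  0.086 ]
scene crop px [[201.0, 79.0], [378.0, 111.0], [141.0, 342.0], [361.0, 392.0], [282.0, 484.0], [49.0, 427.0], [183.0, 393.0]]
food 0 [[-0.45, 0.5, 1.86, -0.0, 0.78, 0.95], [-0.69, 0.56, 1.73, -0.0, 0.85, 0.71], [0.27, 0.47, 1.91, -0.0, 0.76, 1.67]]
0 1.75 0 None
0 1.75 -0.1 None
0 1.4 0 None
0 1.4 -0.1 None
0 1.1 0 None
0 1.1 -0.1 None
0 0.785 0 [ 0.3   0.11  2.37  3.74  0.15 -0.51]
0 0.785 -0.1 [ 0.34 -0.2   2.42 -0.66  0.19 -2.37]
food 1 [[-0.45, 0.5, 1.86, 0.0, 0.78, -2.19], [-0.69, 0.56, 1.73, 0.0, 0.85, -2.44], [0.27, 0.47, 1.91, 0.0, 0.76, -1.48]]
1 1.75 0 [0.22 0.58 1.31 0.01 1.44 0.05]
1 1.75 -0.1 [0.22 0.54 1.15 0.01 1.63 0.05]
1 1.4 0 [ 0.24  0.3   1.72 -0.01  0.95  0.07]
1 1.4 -0.1 [ 0.24  0.19  1.64 -0.01  1.14  0.07]
1 1.1 0 [ 0.26  0.14  2.05 -0.08  0.49  0.15]
1 1.1 -0.1 [ 0.27 -0.06  2.03 -0.07  0.71  0.14]
1 0.785 0 None
1 0.785 -0.1 [ 0.34 -0.2   2.42 -0.66  0.19  0.77]
```

View pics/sg.png

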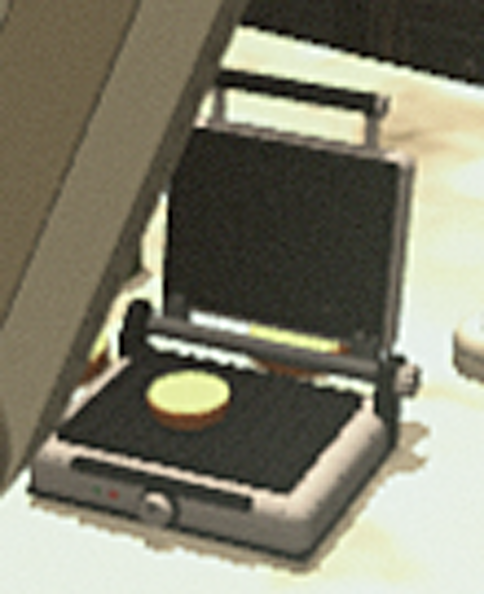

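Scene crop: handle ends at (215,75) and (385,105), against the model's (201,79) and (378,111). Both views put the handle about 4 mm further back, which is within tolerance. The bun's top centre is at (190,392), as predicted. Next is the patty.

```bash
cat >> h.py <<'E'
yaw=.175; Rz=R.from_euler('z',yaw).as_matrix(); C=np.array([.531,.144,0.])
G=lambda p:Rz@p+C
qt=lambda r:r.as_quat()[[3,0,1,2]]
FOOD=qt(R.from_euler('z',yaw)*R.from_euler('x',np.pi))
BUN=np.array([.5117,.1536])
def transfer(src,zs,dst,zd):
    move_pose([*src,.13],FOOD); movel([*src,zs+.004],v=.12)
    command_gripper(0.3); print("grip",get_grip_width(),get_finger_force(),get_tcp_pos().round(4),get_time())
    movel([*src,.19],v=.2); print("lifted",get_grip_width(),get_finger_force())
    move_pose([*dst,.19],FOOD); movel([*dst,zd+.005],v=.08)
    wait(.2); command_gripper(1.0); wait(.3); movel([*dst,.2],v=.15)
    print("done",get_time())
def snap(name,n="top",box=(180,135,300,270)):
    a,b,c,d=box; im=read_camera(n)[b:d,a:c,::-1]; cv2.imwrite(f"pics/{name}.png",cv2.resize(im,None,fx=4.4,fy=4.4,interpolation=cv2.INTER_CUBIC))
E
python3 - <<'E'
from h import *
transfer([.5063,-.23],.022,BUN,.086)
move_pose([.479,-.3796,.13],FOOD); print(get_time()); snap("p1")
E
```

```text
grip 0.6735033416770622 30.001034438610077 [ 0.5066 -0.2302  0.0264] 3.575
lifted 0.6709504419805388 29.999634325504303
done 9.3583
11.3083
```

View pics/p1.png

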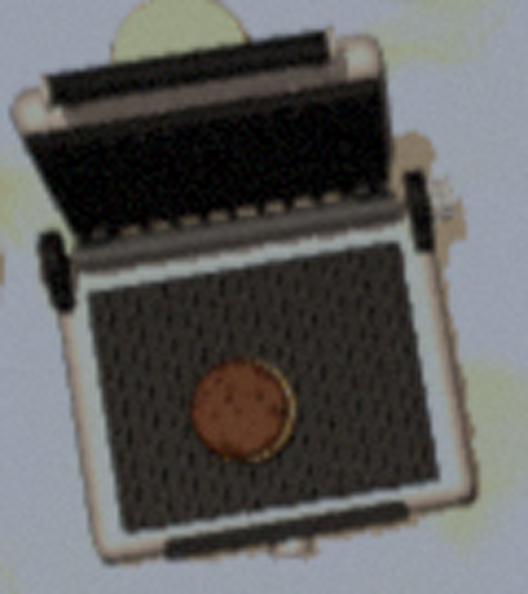

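The patty sits centred on the bun at crop (240,409), with only a thin sliver of bun showing on the right. Cheese next.

```bash
python3 - <<'E'
from h import *
p=ray("top",240/4.4+179.6,409/4.4+134.6,.102)[:2]; print(p)
dst=(p+BUN)/2
transfer([.479,-.3796],.022,dst,.102)
# handle pre-grasp, tilted tool
def pose(q,off=0,d=.26):
    t=(np.pi/2-q)-d     # tilt forward of vertical
    z=Rz@[np.sin(t),0,-np.cos(t)]; y=Rz@[np.cos(t),0,np.sin(t)]
    r=R.from_matrix(np.c_[np.cross(y,z),y,z]); return G(lidpt(q))+z*(.019+off),qt(r)
for q in(1.75,1.4,1.1,.9,.785):
  for off in(0,-.09):
    k=inverse_kinematics(*pose(q,off)); print(q,off,None if k is None else np.round(k,2))
move_pose([.45,-.1,.35],FOOD); snap("c1"); snap("c1s","scene",(190,115,300,250)); print(get_time())
E
```

```text
[0.5107885  0.15382762]
grip 0.6054893774617341 30.00055968761444 [ 0.4791 -0.3798  0.0262] 13.2667
lifted 0.5993266042247293 29.999845325946808
done 19.3417
1.75 0 [0.22 0.72 1.11 0.02 1.75 0.04]
1.75 -0.09 [0.22 0.74 0.9  0.02 1.94 0.05]
1.4 0 [0.23 0.42 1.54 0.01 1.27 0.06]
1.4 -0.09 [0.23 0.36 1.42 0.01 1.45 0.06]
1.1 0 [ 0.25  0.22  1.88 -0.02  0.84  0.09]
1.1 -0.09 [ 0.25  0.09  1.82 -0.02  1.03  0.09]
0.9 0 [ 0.27  0.13  2.1  -0.07  0.51  0.15]
0.9 -0.09 [ 0.28 -0.06  2.07 -0.06  0.72  0.14]
0.785 0 [ 0.28  0.1   2.22 -0.18  0.3   0.26]
0.785 -0.09 [ 0.29 -0.12  2.21 -0.12  0.53  0.2 ]
20.5917
```

View pics/c1.png

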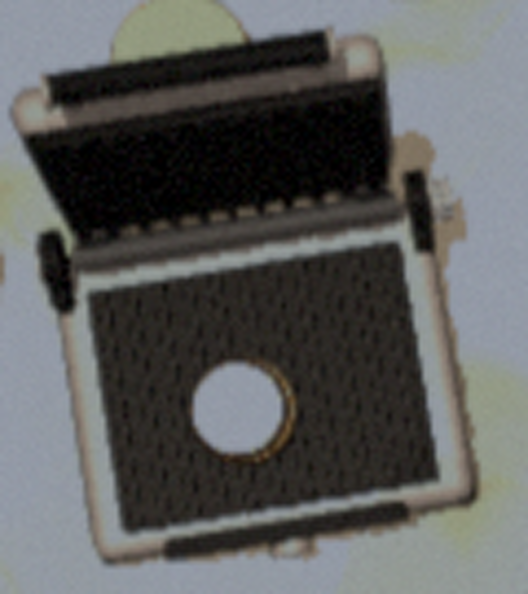

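The cheese is centred on the patty at crop (238,408). Now the handle.

```bash
cat >> h.py <<'E'
def pose(q,off=0,d=.35):
    t=(np.pi/2-q)-d
    z=Rz@[np.sin(t),0,-np.cos(t)]; y=Rz@[np.cos(t),0,np.sin(t)]
    r=R.from_matrix(np.c_[np.cross(y,z),y,z]); return G(lidpt(q))+z*(.019+off),qt(r)
E
python3 - <<'E'
from h import *
print([None if (k:=inverse_kinematics(*pose(q))) is None else np.round(k,2).tolist() for q in(1.74,.785)])
move_pose(*pose(1.74,-.11)); print(get_ft_force().round(1))
p,f=pose(1.74); print("hit",movel(p,frame=f,v=.08,until_force=8))
command_gripper(0.0); print("w",get_grip_width()*88,get_finger_force(),get_ft_force().round(1),get_tcp_pos()-p,get_time())
snap("g1s","scene",(190,105,300,240))
E
```

```text
[[0.22, 0.76, 1.06, 0.02, 1.84, 0.05], [0.27, 0.12, 2.16, -0.1, 0.43, 0.18]]
[0.5 0.5 0.5]
hit False
w 17.262169300766992 29.99675363302231 [ 2.   0.4 -1.8] [ 9.84557110e-05 -1.30346331e-05 -2.93149605e-04] 24.6583
```

View pics/g1s.png

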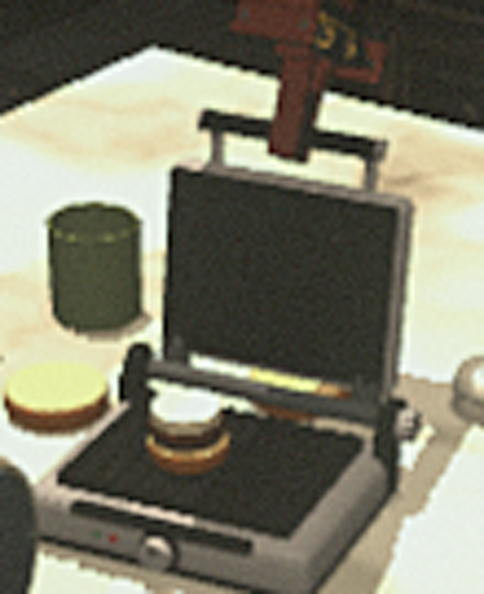

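The fingers hold the middle of the bar (17 mm width, 30 N) and the stack looks straight. Lowering along the arc while watching the force.

```bash
python3 - <<'E'
from h import *
for q in np.linspace(1.74,.785,13)[1:]:
    p,f=pose(q); 
    movel(p,frame=f,v=.06)
    F=get_ft_force(); print(round(q,3),F.round(1),"w",round(get_grip_width()*88,1),round(get_time(),1))
    if np.linalg.norm(F)>50: print("stop"); break
wait(.5); print(get_tcp_pos()-p,get_ft_force().round(1),get_finger_force(),get_time()); 
snap("e1s","scene",(190,115,300,250)); snap("e1"); print(get_time())
E
```

```text
1.66 [ 0.7 -1.3 -5.7] w 17.2 25.1
1.581 [ 0.7 -3.  -8.2] w 17.1 25.5
1.501 [  0.5  -5.3 -12.5] w 17.2 25.9
1.422 [  2.2  -6.  -14.9] w 17.4 26.3
1.342 [  3.8  -6.2 -16.5] w 17.3 26.8
1.263 [  6.1  -5.8 -17.5] w 17.4 27.2
1.183 [  7.8  -7.9 -20.6] w 17.0 27.6
1.103 [ 10.2  -9.3 -24.2] w 17.0 28.0
1.024 [ 13.3  -8.5 -25.8] w 17.5 28.4
0.944 [ 16.2  -8.7 -27.6] w 17.6 28.8
0.865 [ 16.6  -6.7 -24.3] w 17.2 29.2
0.785 [ 15.7  -8.7 -20.6] w 17.4 29.6
[ 1.79891350e-03 -4.41075068e-04 -8.64323432e-05] [ 15.9  -7.8 -21.4] 29.93322640657425 30.1083
30.2083
```

View pics/e1s.png

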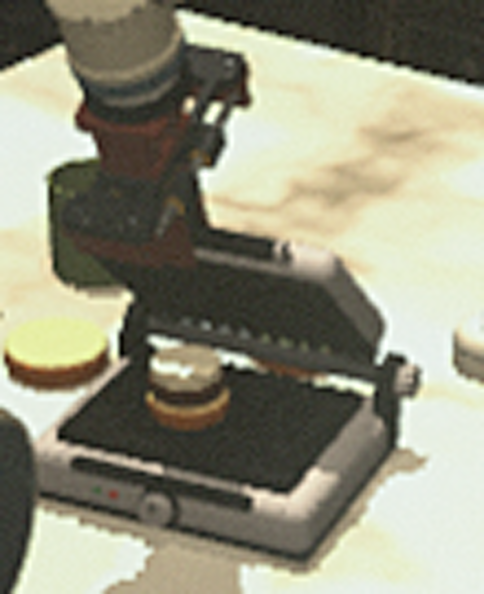

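The lid is down at about 45° with the stack clear beneath it. The right end of the bar is at scene crop (285,248). I'll check the angle from that, relax the radial pull a little, and hand in if it agrees.

```bash
python3 - <<'E'
from h import *
for q in(.70,.745,.785,.825,.87):
    print(q,((proj("scene",[G(lidpt(q,y=-.076)),G(lidpt(1.75,y=-.076))])-[189.6,114.6])*4.4).round(0).tolist())
z=Rz@[np.cos(.785),0,-np.sin(.785)]
for i in range(3):
    movel(get_tcp_pos()+z*.001,v=.02); print(get_ft_force().round(1),get_time())
wait(.5); print(get_ft_force().round(1),get_finger_force(),np.abs(get_qvel()).max(),(get_tcp_pos()-pose(.785)[0]).round(4))
E
```

```text
0.7 [[266.0, 278.0], [378.0, 109.0]]
0.745 [[271.0, 266.0], [378.0, 109.0]]
0.785 [[274.0, 255.0], [378.0, 109.0]]
0.825 [[278.0, 245.0], [378.0, 109.0]]
0.87 [[283.0, 234.0], [378.0, 109.0]]
[-8.5 -7.9  6.1] 30.4917
[-11.9  -6.7  11.8] 30.7417
[-13.4  -6.7  12.3] 30.9917
[-12.6  -6.9  12.4] 30.04206418991089 0.0014437425840573303 [ 0.0039 -0.0003  0.0011]
```

```bash
python3 - <<'E'
from station import *
wait(.5); print(get_ft_force().round(1),get_finger_force(),get_time()); print(job_done())
E
```

```text
[-12.9  -6.6  11.4] 30.04201591014862 31.9917
the job is handed in; nothing more can be done
None
```

The patty and cheese are stacked centred on the bun, and the arm is holding the lid still at about 46° open, clear of the food; I handed the job in at 32 s, but the call returned no verdict.

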